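Close up the parcel scale's battery compartment

ROBOT

A 6-joint arm with a two-finger parallel gripper is mounted at the origin on a cart in front of the work surface, level with it; the furniture and walls round the work are solid. World frame = base frame: x ahead of the robot, y to its left, z up, the work surface at z = 0. Lengths are in m, angles in degrees, forces in N, time in s.
With the tool pointing down it reaches from about 0.275 to 0.875 m from the base axis. Payload 12.5 kg.
Tool frame: the origin (TCP) lies midway between the tips of the shut fingers; the grasp point (between the pads) lies grasp_offset behind it (grasp_offset is the distance from the TCP to the grasp point, in m); z points along the fingers, y is the line along which they close (so a half turn about z gives the same grasp; the last joint's range is limited). The gripper opens to 85 mm and grips with 20 to 120 N. Pads are 22 mm wide; open, the fingers measure 114 mm over their backs; the gripper's body (76 mm by 85 mm) begins 54 mm behind the grasp point. The pads swing forward as they close: fully open they stand 13 mm farther back than shut.
Start: joints at [66.773, 20.094, 94.641, -0, 65.266, -4.847], TCP at [0.173, 0.522, 0.231] pointing down, gripper open.
Joint ranges: [-157.81, 157.81], [-45, 120.19], [0.68, 151.7], [-89.99, 269.99], [4.06, 180], [-164.3, 164.3]. Speed limits (degrees/s): [127.2, 127.2, 159.86, 180, 180, 180].

INTERFACE

Orientations are given as a 3x3 rotation matrix whose columns are the frame's x, y, z axes.
In Python, from plant import sense, grab_frame, finish_job, grasp_offset gives the robot as it stands.
- The arm moves only by the tool carry_out, never from a script. Its argument "rows" is a list of rows, each a list of 6 numbers: the shift along the tool's x, y, z normalised to -1 to 1, where 1 is 0.8 m, then the turn, a rotation vector about the tool's x, y, z normalised to -1 to 1, where 1 is pi rad. In form: [[tx, ty, tz, wx, wy, wz], ...]. A call has 1 to 5 rows; each row is the pose to reach, as a shift and turn from the pose commanded when the call began, along the tool's axes at that moment, turning the shorter way round; what a row does not reach only later rows make up. A row lasts 1/10 s, in which the tool goes at most 50 mm and 8.59 degrees, less where a joint would pass 70% of its speed; a pose out of reach is approached as far as the arm can. A call with a number of a shift or a turn outside -1 to 1 is refused whole. A call with a gripper value outside its range is refused whole. "jaw" is the closure, from -1 (fully open) to 1 (shut), so that 0 is half open, set as the call begins (left out, the last holds). The fingers move at their own pace and stop on an object; "grip_force" is the grip in N (left out, the last holds). Time passes only in rows, so rows that repeat a pose let the fingers close. It gives the time, the measured TCP pose, the force, the opening and the grip force at its end, in the units of the state.
- sense(): the state, without advancing time (a new reading comes with each control period).
- grab_frame(name): name is "scene" or "top"; returns a dict with "color" (480x640x3 uint8, red, green, blue), "fx", "fy", "cx", "cy" (pixels), "dist_coeffs" ([k1, k2, p1, p2, k3] as OpenCV has them; the pictures are not rectified), "position" and "orientation" of the camera in the world. Camera axes: x right, y up, looking along -z (the intrinsics and any distortion apply to the point x, -y, -z); pixel columns grow to the right and rows downward; lengths in m; the calibration is good to about 2 mm. A picture is of the moment at which its call begins. There is no depth.
- finish_job(): hands the job in; it is judged then, once.
The state is a dict: "time": time; "joint_pos": joint angles; "dq": joint speeds; "tau": joint torques, N m; "tcp_pos": TCP position; "tool_rot": TCP orientation; "ft_force": force on the tool from outside, world axes, zero at the start; "wrist_torque": the same for the moment, N m; "grip_width": finger opening in m; "grasp_force": force on a finger pad.
Only numpy, scipy, OpenCV 4.12 (cv2) and the standard library are available. Lean on these libraries where they do the work, as an engineer would, in place of code of your own. Each camera call takes 0.05 s, during which the arm holds its last target. There are 200 camera calls.

TASK

The parcel scale lies upside down with its battery cover slid open: lay the loose blue cell flat in the empty bay beside the red one, with its plus end (blue, with the nub) away from the coil spring. Then slide the cover fully home until the orange catch snaps up in its window, and afterwards pull it back toward open by its ridge with about 10 N (a light tug, under 40 N) to prove that the catch holds. Leave the cover shut and latched, the red cell in place and the phone, calculator and screwdriver where they are.

Things in the scene. Friction and masses are not known exactly. Their poses are not given: they have to be found in the camera images.
- scale: Parcel scale, upside down, stuck fast on a non-slip mat: grey housing 160 x 180 mm (x, y), wings 26 mm high. Origin: centre of its footprint at table height, z up; +y is the way the cover opens, -y the way it closes. A raised spine, x -25.5 to 25.5 mm, runs along its whole length, flat top at z = 33 mm. Four feet, 21 mm wide, at x = +-62, y = +-73 mm, up to z = 47 mm.
- bay (a point): Centre of the empty bay's floor, at scale (-11.5, -30, 16.5) mm, axes as the scale's. The bay is 18 mm wide, 55 long (y), 16.5 deep, open at the spine's top; the red cell's bay is alike, at scale x = +11.5, behind a 5 mm wall. The empty bay's coil spring (looks only, gives no push) is at its +y end, the flat plus contact at its -y end; a cell lying in it ends 2 mm below the spine's top.
- battery_cover: Dark flat cover 57 x 74 mm (x, y), plate 2.5 mm thick, captive on the spine, slides along the scale's y only. Origin: middle of the plate's underside, axes as the scale's; fully home it is at scale (0, -35, 33.3) mm. Plate top at scale z = 35.8 mm. A window 16 x 8 mm near its -y edge shows the catch once latched. It drags with about 1 N.
- cover_slide (a joint): Opening in m: 0 fully home (firm stop), 0.086 fully open; starts at 0.070 to 0.084, clear of the bays. From 0.011 to 0.002 its front bar rides over the sprung catch: this takes 5 to 11 N (a lighter push stops there). Then the catch snaps up and the cover goes on to the stop. Latched, it has 2 mm of play: pulled back, it stops firmly at 0.002 against the catch.
- ridge (a point): Centre of the lighter grey ridge across the cover by which it is pushed and pulled: 32 mm wide (x), 8 mm long (y), standing 8 mm above the cover's plate; this point is at half that height (scale z = 39.8 mm). Beside it on both sides is flat cover: 10 mm on the +y side, more than 40 mm on the -y side. Axes as the scale's.
- catch (a joint): Orange wedge, 10 x 5.5 mm, in the spine's top between the bays and its -y end; value is how far it is pushed down, in m: 0 up (3 mm above the spine), about 0.003 while the cover's bar is over it. The spring lifts it again.
- loose_cell: The loose cell, size AA, blue with a white end: 14.4 x 50.3 x 14.4 mm, 25 g, lying on the table to the left or right of the scale. Origin: middle of its underside; its length is its y axis; its -y end (blue) is the plus end, the white +y end the minus end. It does not roll.
- plus_end (a point): Middle of the loose cell's plus end face, the blue end with the small round nub: 25 mm along the cell's -y from its middle, 7 mm above its underside.
- seated_cell: The red cell that already lies in the other bay; same size; origin in the middle of its underside, on the bay's floor.
- screwdriver: Bystander: blue precision screwdriver, 132 mm long, 13 mm thick, along its y axis; beside the scale, on the side where the loose cell is not.
- phone: Bystander: black phone, 138 x 69 x 8 mm (x, y, z), flat on the table to the front left.
- calculator: Bystander: calculator, 125 x 68 x 17 mm (x, y, z), flat on the table to the front right.

How it is judged (in metres and radians):
On the way, in this order (a step that is already met when the one before it is completed fails the run):
1. the loose cell lies flat in the empty bay, its plus end away from the coil spring (horizontal distance between loose_cell and bay below 0.005 m and z of loose_cell in the frame of bay below 0.003 m and y of plus_end in the frame of bay below -0.015 m and angle between loose_cell's own z axis and vertical below 0.1 rad), for 0.2 s.
2. the cover is slid fully home and the catch has snapped up in its window (value of joint cover_slide below 0.0022 m and value of joint catch below 0.001 m), for 0.2 s.
3. the latched cover is pulled back against the catch with 4 N or more for 0.2 s, and holds (value of joint cover_slide between 0.0015 and 0.0035 m and contact force between the fingers and battery_cover above 4 N and value of joint catch below 0.001 m), for 0.2 s.
At the end, for the whole second after the job is handed in: The blue cell lies in its bay (within 5 mm of the middle, under 3 mm above the floor, plus end away from the coil), the red cell lies in the other bay, the cover is shut (open by less than 3.5 mm) with the catch up (pushed down less than 1 mm), all at rest (horizontal distance between loose_cell and bay below 0.005 m and z of each of loose_cell, seated_cell in the frame of bay below 0.003 m and y of plus_end in the frame of bay below -0.015 m and value of joint catch below 0.001 m and value of joint cover_slide below 0.0035 m and linear speed of loose_cell below 0.01 m/s and horizontal distance between seated_cell and bay between 0.018 and 0.028 m); the robot touches nothing.
It fails at once if the latched cover is pulled against its catch with more than 40 N (contact force between the fingers and battery_cover above 40 N and value of joint cover_slide between 0.0015 and 0.006 m and value of joint catch below 0.001 m).
It fails at once if the phone, calculator or screwdriver is moved by more than 2 cm (distance of any of phone, calculator, screwdriver from where it was at the start of the episode above 0.02 m).
It fails at once if the red cell is lifted or pulled out of its bay (distance of seated_cell from where it was at the start of the episode above 0.01 m).
It also fails if it takes over 58 s, if anything falls off the work surface, if the arm or the gripper's body presses on something with over 40 N, if the wrist force passes 120 N, or if a joint passes its speed limit or range.

## Working session

There is one attempt and no reset: what is moved stays moved. The work goes in short steps, Python scripts to look and compute and a tool call to move; the robot and the scene stay as the last step left them, time stands still between calls to the robot, and variables do not carry over. Pictures are saved under pics/ and viewed, at most 10 in all, crops included, and the job is handed in when it is done.

Besides the shell and the picture viewer there is one more tool, called after "Call:" by a JSON object that holds its "fn" and its "kwargs". carry_out: Moves the arm, as the interface text tells. Its arguments: {"type":"object","properties":{"rows":{"type":"array"},"jaw":{"type":"number"},"grip_force":{"type":"number"}},"required":["rows"]}

```bash
mkdir -p pics; cat > h.py <<'E'
import numpy as np, cv2
from plant import sense, grab_frame, finish_job, grasp_offset
def cam(n,save=None):
    f=grab_frame(n)
    if save: cv2.imwrite(save,f["color"][:,:,::-1])
    return f
def K(f): return np.array([[f["fx"],0,f["cx"]],[0,f["fy"],f["cy"]],[0,0,1.]])
def ray(f,px,z):
    p=cv2.undistortPoints(np.array(px,float).reshape(-1,1,2),K(f),np.array(f["dist_coeffs"],float)).reshape(-1,2)
    R=np.array(f["orientation"]);o=np.array(f["position"])
    d=np.c_[p[:,0],-p[:,1],-np.ones(len(p))]@R.T
    return o+d*((z-o[2])/d[:,2])[:,None]
def proj(f,P):
    R=np.array(f["orientation"]);q=(np.array(P,float).reshape(-1,3)-np.array(f["position"]))@R
    q=q*[1,-1,-1]
    return cv2.projectPoints(q,np.zeros(3),np.zeros(3),K(f),np.array(f["dist_coeffs"],float))[0].reshape(-1,2)
def crop(f,u0,v0,u1,v1,s,name):
    cv2.imwrite(name,cv2.resize(f["color"][v0:v1,u0:u1,::-1],None,fx=s,fy=s,interpolation=cv2.INTER_CUBIC))
E
python3 - <<'E'
from h import *
print(grasp_offset,sense())
for n in("scene","top"):
    f=cam(n,f"pics/{n}0.png");print({k:v for k,v in f.items() if k!="color"})
E
```

```text
0.0187 {'time': 0.0, 'joint_pos': array([ 6.67725128e+01,  2.01240923e+01,  9.46794712e+01,  1.36625892e-03,
        6.52658796e+01, -4.84716357e+00]), 'dq': array([-0.04905912,  0.03048502, -0.0347806 ,  0.0135819 , -0.05658423,
       -0.02805595]), 'tau': array([-1.05662588e-03, -5.06096220e+01, -2.91405255e+01, -1.44776641e-04,
        4.47939557e-03,  4.85480840e-06]), 'tcp_pos': array([0.17325784, 0.52162612, 0.23074405]), 'tool_rot': array([[-9.48981174e-01,  3.15332339e-01, -4.97898152e-04],
       [ 3.15332707e-01,  9.48980538e-01, -1.10522957e-03],
       [ 1.23981032e-04, -1.20584562e-03, -9.99999265e-01]]), 'ft_force': array([ 0.35105377, -0.13655016,  0.1291116 ]), 'wrist_torque': array([ 0.0108712 ,  0.02880492, -0.01120901]), 'grasp_force': 0.0, 'grip_width': 0.08580616985381383}
{'fx': 481.25928895340473, 'fy': 481.25928895340473, 'cx': 312.0302729623124, 'cy': 236.7912864272559, 'dist_coeffs': array([-0.03685347,  0.        ,  0.        ,  0.        ,  0.        ]), 'position': array([-0.08143813, -0.5079763 ,  0.62650399]), 'orientation': array([[ 0.64085257,  0.45735777, -0.61654834],
       [-0.767662  ,  0.37998155, -0.51605143],
       [-0.00174314,  0.80401361,  0.59460833]])}
{'fx': 607.5632796374157, 'fy': 607.5632796374157, 'cx': 303.2788005672379, 'cy': 234.5293816626231, 'dist_coeffs': array([-0.20770424,  0.        ,  0.        ,  0.        ,  0.        ]), 'position': array([ 0.35330083, -0.02900511,  1.29857616]), 'orientation': array([[ 0.01251418,  0.99191366, -0.12629601],
       [-0.99991813,  0.01207673, -0.00422883],
       [-0.00266939,  0.12633859,  0.99198359]])}
```

View pics/top0.png

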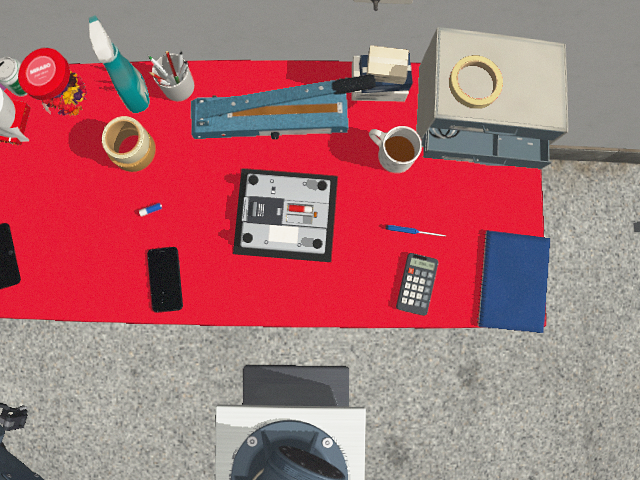

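View pics/scene0.png

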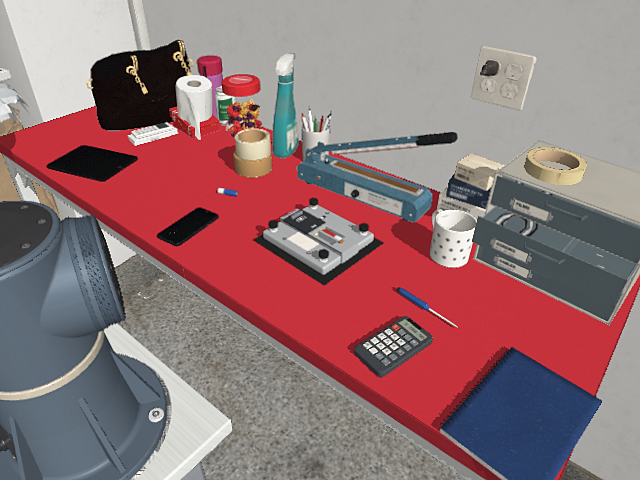

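```bash
python3 - <<'E'
from h import *
f=cam("top")
a=cv2.resize(f["color"][160:270,228:343,::-1],None,fx=5,fy=5,interpolation=cv2.INTER_CUBIC)
b=cv2.resize(f["color"][195:225,130:170,::-1],None,fx=5,fy=5,interpolation=cv2.INTER_CUBIC)
c=np.zeros((550,800,3),np.uint8);c[:,:575]=a;c[:150,580:780]=b
cv2.imwrite("pics/c.png",c)
E
```

```text
(no output)
```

View pics/c.png

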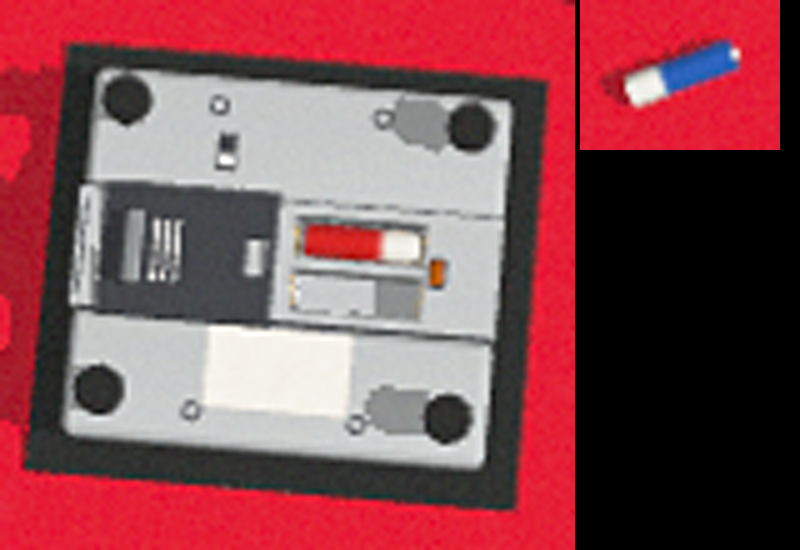

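```bash
cat > m.py <<'E'
from h import *
from scipy.optimize import least_squares
def fit(f,obj,px,x0):
    obj=np.array(obj,float)
    def W(p):
        c,s=np.cos(p[2]),np.sin(p[2]);return np.c_[p[0]+c*obj[:,0]-s*obj[:,1],p[1]+s*obj[:,0]+c*obj[:,1],obj[:,2]]
    r=least_squares(lambda p:(proj(f,W(p))-px).ravel(),x0)
    return r.x,np.abs(r.fun).max()
E
python3 - <<'E'
from m import *
f=cam("top")
o=lambda u,v:(228+u/5-.4,160+v/5-.4)
px=np.array([o(128,99),o(471,127),o(98,389),o(447,418),o(98,68),o(512,100),o(63,435),o(487,468)])
obj=np.array([[62,73,47],[62,-73,47],[-62,73,47],[-62,-73,47],[80,90,26],[80,-90,26],[-80,90,26],[-80,-90,26]])/1e3
p,e=fit(f,obj,px,[.4,0,0]);print("scale",p,np.degrees(p[2]),e)
R=np.array([[np.cos(p[2]),-np.sin(p[2])],[np.sin(p[2]),np.cos(p[2])]])
print("bay",p[:2]+R@[-.0115,-.030])
r=ray(f,[o(134,246)],.0438)[0,:2];print("ridge scale",R.T@(r-p[:2]))
# cell segmentation
g=f["color"][195:225,130:170].astype(int)
m=((g[:,:,2]>110)).astype(np.uint8)
n,l,st,c=cv2.connectedComponentsWithStats(m);i=1+st[1:,4].argmax()
ys,xs=np.nonzero(l==i);print(len(xs),xs.min(),xs.max(),ys.min(),ys.max())
cc=np.c_[xs,ys]+[130.,195.];w=ray(f,cc,.009)[:,:2];mu=w.mean(0);U,S,V=np.linalg.svd(w-mu);d=V[0];t=(w-mu)@d;q=(w-mu)@V[1]
print("cell",mu,mu+d*(t.max()+t.min())/2,d,np.degrees(np.arctan2(-d[0],d[1])),np.ptp(t),np.ptp(q))
s=cam("scene")
print("scene proj feet",proj(s,[[*(p[:2]+R@x[:2]),x[2]] for x in obj[:4]]).round(1).tolist(), "cell",proj(s,[[*mu,.008]]))
crop(s,200,170,400,290,4,"pics/s1.png")
E
```

```text
scale [ 0.56153444  0.01518281 -0.06839171] -3.918556445390506 0.5433572108579483
bay [ 0.54801117 -0.01396117]
ridge scale [0.00025835 0.06451814]
151 9 31 8 21
cell [0.56872893 0.31229019] [0.56896603 0.31165884] [ 0.35157404 -0.93616008] -159.41637904866477 0.051820933168219604 0.015214056456858653
scene proj feet [[312.8, 199.8], [363.2, 225.5], [272.2, 222.5], [323.0, 252.1]] cell [[226.58034614 191.73383815]]
```

View pics/s1.png

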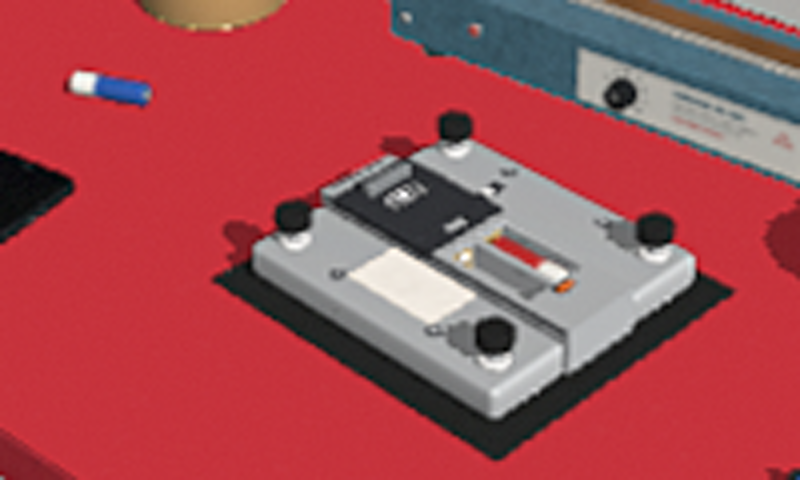

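```bash
cat >> m.py <<'E'
from scipy.spatial.transform import Rotation as Ro
def go(pos,yang):
    "row to a TCP position with the tool pointing down, tool y at angle yang (deg) in world"
    s=sense();R=np.array(s["tool_rot"])
    a=np.radians(yang);y=np.array([np.cos(a),np.sin(a),0]);z=np.array([0,0,-1.]);T=np.c_[np.cross(y,z),y,z]
    d=R.T@(np.array(pos)-s["tcp_pos"]);w=Ro.from_matrix(R.T@T).as_rotvec()
    print("row",(d/.8).round(5),(w/np.pi).round(5))
E
python3 -c "
from m import *
go([.569,.312,.10],20.6)"
```

```text
row [-0.55205 -0.09289  0.16384] [-1.5000e-04  5.0000e-05  2.8345e-01]
```

Call:
{"fn": "carry_out", "kwargs": {"rows": [[-0.55205,-0.09289,0.16384,0,0,0.28345],[-0.55205,-0.09289,0.16384,0,0,0.28345],[-0.55205,-0.09289,0.16384,0,0,0.28345],[-0.55205,-0.09289,0.16384,0,0,0.28345],[-0.55205,-0.09289,0.16384,0,0,0.28345]], "jaw": 0.2, "grip_force": 30}}

```text
time: 0.75
tcp_pos: [0.3869, 0.4084, 0.1606]
tool_rot: [[-0.474, 0.88, 0.0], [0.88, 0.474, 0.0], [0.0, 0.0, -1.0]]
ft_force: [0.8, 0.6, -0.4]
grip_width: 0.0346
grasp_force: 0.0
```

```bash
python3 -c "
from m import *
go([.569,.312,.06],20.6)"
```

```text
row [-0.214    0.14327  0.12571] [ 5.000e-05 -2.000e-05  4.277e-02]
```

Call:
{"fn": "carry_out", "kwargs": {"rows": [[-0.214,0.1433,0.1257,0,0,0.0428],[-0.214,0.1433,0.1257,0,0,0.0428],[-0.214,0.1433,0.1257,0,0,0.0428],[-0.214,0.1433,0.1257,0,0,0.0428],[-0.214,0.1433,0.1257,0,0,0.0428]]}}

```text
time: 1.25
tcp_pos: [0.57, 0.312, 0.0585]
tool_rot: [[-0.356, 0.935, -0.001], [0.935, 0.356, -0.001], [-0.0, -0.001, -1.0]]
ft_force: [-1.2, 0.2, 0.7]
grip_width: 0.0345
grasp_force: 0.0
```

Call:
{"fn": "carry_out", "kwargs": {"rows": [[0,0,0,0,0,0],[0,0,0,0,0,0]]}}

```text
time: 1.45
tcp_pos: [0.5679, 0.314, 0.06]
tool_rot: [[-0.357, 0.934, -0.001], [0.934, 0.357, -0.0], [0.0, -0.001, -1.0]]
ft_force: [-0.2, 0.3, 0.7]
grip_width: 0.0345
grasp_force: 0.0
```

```bash
python3 -c "
from m import *
f=cam('scene');s=sense();print(s['tcp_pos'],s['grip_width'],proj(f,[s['tcp_pos']]))
crop(f,170,110,300,220,5,'pics/s2.png')
go([.569,.312,.009],20.6)"
```

```text
[0.56761947 0.31457053 0.06064202] 0.034077015330664435 [[223.29372045 172.89994696]]
row [-0.00363  0.00048  0.06455] [-7.00e-05 -4.00e-05  1.94e-03]
```

View pics/s2.png

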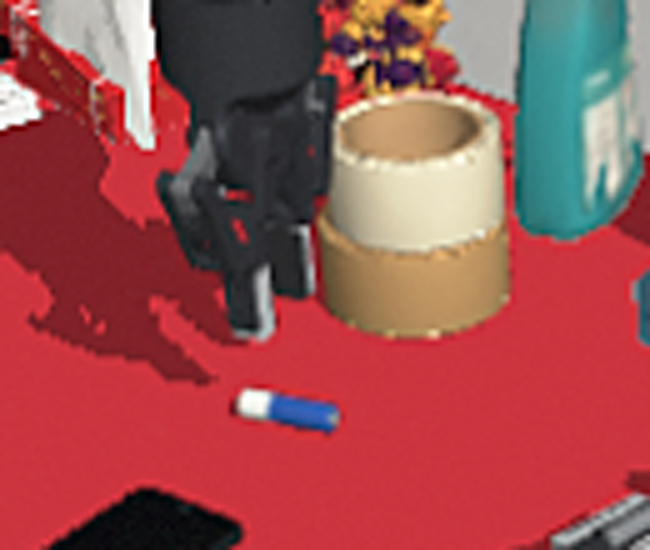

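Call:
{"fn": "carry_out", "kwargs": {"rows": [[-0.0036,0.0005,0.0645,0,0,0.002],[-0.0036,0.0005,0.0645,0,0,0.002],[-0.0036,0.0005,0.0645,0,0,0.002],[-0.0036,0.0005,0.0645,0,0,0.002]]}}

```text
time: 1.9
tcp_pos: [0.5701, 0.3127, 0.0111]
tool_rot: [[-0.352, 0.936, 0.002], [0.936, 0.352, 0.001], [0.0, 0.002, -1.0]]
ft_force: [0.6, -0.3, 0.1]
grip_width: 0.0342
grasp_force: 0.0
```

```bash
python3 -c "
from m import *
f=cam('scene');s=sense();print(s['tcp_pos'],s['grip_width'],proj(f,[s['tcp_pos']]))
go([.569,.312,.009],20.6)"
```

```text
[0.57020844 0.31260929 0.01121811] 0.03453614761148863 [[226.80298772 190.33705624]]
row [-0.00018 -0.00169  0.00277] [ 9.2e-04 -7.0e-05  1.3e-04]
```

Call:
{"fn": "carry_out", "kwargs": {"rows": [[0,-0.001,0.0025,0,0,0],[0,-0.001,0.0025,0,0,0],[0,-0.001,0.0025,0,0,0]]}}

```text
time: 2.25
tcp_pos: [0.5688, 0.3115, 0.0074]
tool_rot: [[-0.352, 0.936, 0.0], [0.936, 0.352, 0.0], [0.0, 0.001, -1.0]]
ft_force: [-0.4, -0.2, 0.9]
grip_width: 0.0338
grasp_force: 0.0
```

Call:
{"fn": "carry_out", "kwargs": {"rows": [[0,0,0,0,0,0],[0,0,0,0,0,0],[0,0,0,0,0,0],[0,0,0,0,0,0],[0,0,0,0,0,0]], "jaw": 1}}

```text
time: 2.75
tcp_pos: [0.5689, 0.3115, 0.0072]
tool_rot: [[-0.352, 0.936, 0.0], [0.936, 0.352, 0.0], [0.0, 0.0, -1.0]]
ft_force: [-1.0, -0.1, 4.6]
grip_width: 0.0133
grasp_force: 30.3
```

```bash
python3 -c "
from m import *
for i in range(6):
  f=cam('top');s=sense();print(s['tcp_pos'],s['grip_width'],s['grasp_force'])
p=np.array([.5615,.0152]);a=np.radians(-3.92);R=np.array([[np.cos(a),-np.sin(a)],[np.sin(a),np.cos(a)]])
b=p+R@[-.0115,-.03];print(b)
go([*b,.12],-3.9)"
```

```text
[0.56892184 0.31150718 0.00716965] 0.013372721578364923 30.36486178636551
[0.56887585 0.31151538 0.00716887] 0.01360559748084331 30.393152832984924
[0.56886717 0.31148716 0.00714846] 0.013504079105811561 30.388959646224976
[0.56891259 0.31149726 0.00716652] 0.013270545171125692 30.390377640724182
[0.5688944  0.31151262 0.00716201] 0.013532017434468935 30.389865338802338
[0.56889577 0.31150299 0.00715901] 0.013392966305089134 30.38952112197876
[ 0.547976   -0.01394363]
row [-0.37165 -0.16742 -0.14114] [ 1.4000e-04 -4.0000e-05  1.3601e-01]
```

Call:
{"fn": "carry_out", "kwargs": {"rows": [[0,0,-0.0625,0,0,0],[-0.3717,-0.1674,-0.1411,0,0,0.136],[-0.3717,-0.1674,-0.1411,0,0,0.136],[-0.3717,-0.1674,-0.1411,0,0,0.136],[-0.3717,-0.1674,-0.1411,0,0,0.136]]}}

```text
time: 3.55
tcp_pos: [0.5556, 0.1137, 0.0949]
tool_rot: [[0.072, 0.997, -0.0], [0.997, -0.072, -0.0], [-0.0, -0.0, -1.0]]
ft_force: [1.4, 0.4, 0.1]
grip_width: 0.0136
grasp_force: 29.8
```

```bash
python3 -c "
from m import *
go([.548,-.0139,.12],-3.9)"
```

```text
row [-0.15979  0.00206 -0.03137] [-8.00e-05  2.00e-05 -1.29e-03]
```

Call:
{"fn": "carry_out", "kwargs": {"rows": [[-0.1598,0.002,-0.0314,0,0,-0.0013],[-0.1598,0.002,-0.0314,0,0,-0.0013],[-0.1598,0.002,-0.0314,0,0,-0.0013],[-0.1598,0.002,-0.0314,0,0,-0.0013],[-0.1598,0.002,-0.0314,0,0,-0.0013]]}}

```text
time: 4.05
tcp_pos: [0.5489, -0.0125, 0.1197]
tool_rot: [[0.065, 0.998, -0.0], [0.998, -0.065, 0.0], [0.0, -0.0, -1.0]]
ft_force: [0.5, -0.7, 0.2]
grip_width: 0.0132
grasp_force: 29.8
```

```bash
python3 -c "
from m import *
for i in range(6): f=cam('top')
go([.548,-.0139,.046],-3.9)"
```

```text
row [-0.00331 -0.00103  0.09204] [-1.40e-04 -1.00e-05  1.76e-03]
```

Call:
{"fn": "carry_out", "kwargs": {"rows": [[-0.0033,-0.001,0.046,0,0,0.0018],[-0.0033,-0.001,0.092,0,0,0.0018],[-0.0033,-0.001,0.092,0,0,0.0018],[-0.0033,-0.001,0.092,0,0,0.0018],[-0.0033,-0.001,0.092,0,0,0.0018]]}}

```text
time: 4.85
tcp_pos: [0.5492, -0.0147, 0.048]
tool_rot: [[0.069, 0.998, 0.002], [0.998, -0.069, -0.0], [-0.0, 0.002, -1.0]]
ft_force: [1.2, -0.3, 0.0]
grip_width: 0.0132
grasp_force: 29.8
```

```bash
python3 -c "
from m import *
for i in range(6): f=cam('top')
s=cam('scene')
st=sense();print(st['tcp_pos'],st['ft_force'])
a=cv2.resize(s['color'][190:270,260:375,::-1],(690,480),interpolation=cv2.INTER_CUBIC)
cv2.imwrite('pics/s3.png',a)
crop(f,228,160,343,270,5,'pics/t3.png')
go([.548,-.0139,.0345],-3.9)"
```

```text
[ 0.54834432 -0.01479192  0.04679643] [-0.53263303  0.19276186 -0.14426242]
row [ 0.00108 -0.00052  0.01537] [ 2.4e-04  1.0e-05 -4.7e-04]
```

View pics/s3.png

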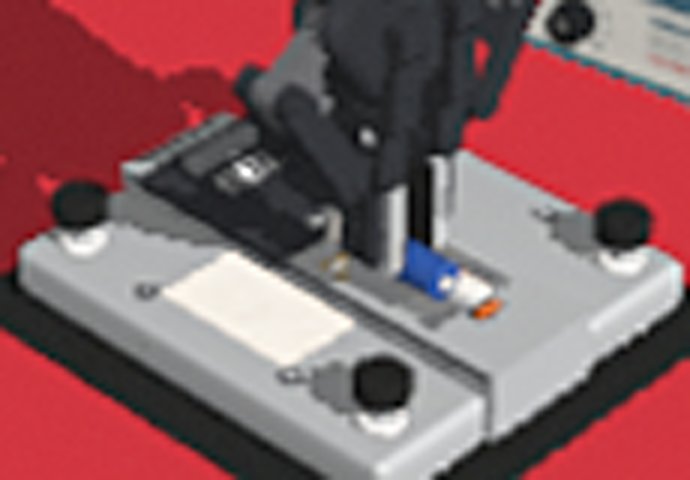

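```bash
python3 -c "
from m import *
s=cam('scene');t=cam('top')
obj=np.array([[62,73,47],[62,-73,47],[-62,73,47],[-62,-73,47]])/1e3
p,e=fit(s,obj,np.array([[313.75,199.5],[364,226.2],[273.2,223],[323.7,252.5]])-.4,[.56,.015,-.068]);print('scene fit',p,e)
p=np.array([.5615,.0152,-.0684])
c,si=np.cos(p[2]),np.sin(p[2]);R=np.array([[c,-si],[si,c]])
st=sense();b=st['tcp_pos'];z=b[2]-.0072
pts=[[*(b[:2]+R@[0,-.0255]),z+.0072]]
print('nub exp scene',(proj(s,pts)-[260,190]+.4)*6, 'top',(proj(t,pts)-[228,160]+.4)*5)
q=[[*(p[:2]+R@[x,y]),.033] for x in(-.0205,-.0025) for y in(-.0575,-.0025)]
print('bay scene',(proj(s,q)-[260,190]+.4)*6,'top',(proj(t,q)-[228,160]+.4)*5)
"
```

```text
scene fit [ 0.56233159  0.01452305 -0.07273504] 0.6661365367894518
nub exp scene [[446.14254789 287.37135038]] top [[419.175821   294.81537429]]
bay scene [[429.37121057 332.73757035]
 [311.89326713 266.45002214]
 [464.62388071 309.52519554]
 [347.29670614 244.61763118]] top [[419.81835599 321.67532636]
 [289.64895253 311.28856142]
 [423.18875336 279.57600714]
 [293.26574695 269.23920904]]
```

View pics/t3.png

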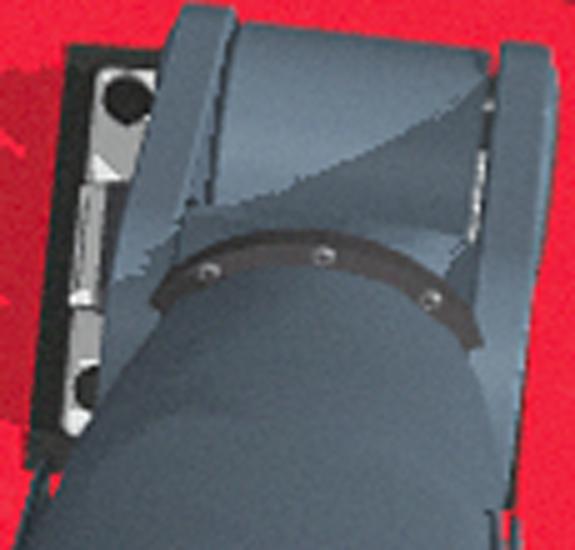

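```bash
python3 -c "
from m import *
go([.5485,-.0142,.0345],-4)"
```

```text
row [0.00079 0.0003  0.015  ] [ 9.e-05 -0.e+00  6.e-05]
```

Call:
{"fn": "carry_out", "kwargs": {"rows": [[0.0008,0.0003,0,0,0,0],[0.0008,0.0003,0.005,0,0,0],[0.0008,0.0003,0.01,0,0,0],[0.0008,0.0003,0.015,0,0,0],[0.0008,0.0003,0.015,0,0,0]]}}

```text
time: 5.8
tcp_pos: [0.5482, -0.0141, 0.0337]
tool_rot: [[0.07, 0.998, -0.001], [0.998, -0.07, 0.0], [0.0, -0.001, -1.0]]
ft_force: [-0.1, -0.4, -0.3]
grip_width: 0.0133
grasp_force: 29.8
```

Call:
{"fn": "carry_out", "kwargs": {"rows": [[0,0,0,0,0,0],[0,0,0,0,0,0]]}}

```text
time: 6.0
tcp_pos: [0.5484, -0.0142, 0.0342]
tool_rot: [[0.069, 0.998, -0.0], [0.998, -0.069, -0.0], [-0.0, -0.0, -1.0]]
ft_force: [-0.2, -0.0, 0.5]
grip_width: 0.0133
grasp_force: 29.8
```

Call:
{"fn": "carry_out", "kwargs": {"rows": [[0,0,0,0,0,0],[0,0,0,0,0,0],[0,0,0,0,0,0],[0,0,0,0,0,0],[0,0,0,0,0,0]], "jaw": 0.5}}

```text
time: 6.5
tcp_pos: [0.5484, -0.0141, 0.0343]
tool_rot: [[0.069, 0.998, -0.0], [0.998, -0.069, -0.0], [-0.0, -0.0, -1.0]]
ft_force: [-0.6, 1.5, -0.2]
grip_width: 0.0217
grasp_force: 0.0
```

Call:
{"fn": "carry_out", "kwargs": {"rows": [[0,0,-0.0125,0,0,0],[0,0,-0.06,0,0,0],[0.1,0,-0.12,0,0,0],[0.16,0,-0.12,0,0,0],[0.22,0,-0.12,0,0,0]]}}

```text
time: 7.0
tcp_pos: [0.559, 0.1279, 0.129]
tool_rot: [[0.071, 0.997, 0.003], [0.997, -0.071, 0.0], [0.001, 0.003, -1.0]]
ft_force: [0.9, -0.5, -0.3]
grip_width: 0.0213
grasp_force: 0.0
```

```bash
python3 -c "
from m import *
f=cam('top');s=cam('scene');st=sense();print(st['tcp_pos'])
a=cv2.resize(s['color'][190:270,260:375,::-1],(575,400),interpolation=cv2.INTER_CUBIC)
b=cv2.resize(f['color'][195:235,270:325,::-1],(220,160),interpolation=cv2.INTER_CUBIC)
c=np.zeros((400,800,3),np.uint8);c[:,:575]=a;c[:160,578:798]=b
cv2.imwrite('pics/s4.png',c)
"
```

```text
[0.55871723 0.13129129 0.12830976]
```

View pics/s4.png

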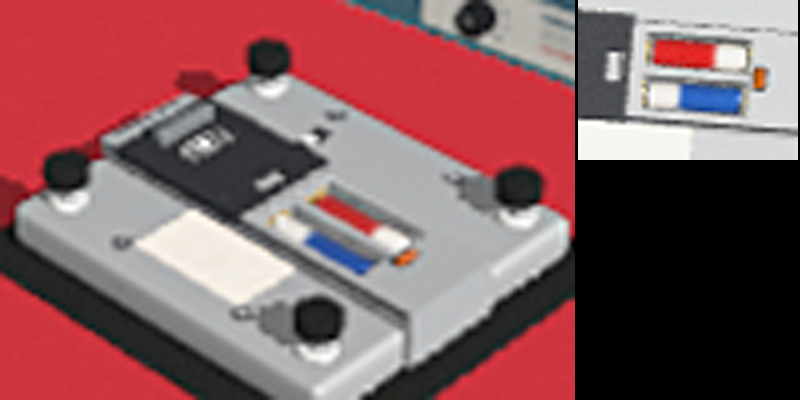

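```bash
cat >> m.py <<'E'
def S(x,y,z):
    p=np.array([.5619,.0149]);a=np.radians(-4.);R=np.array([[np.cos(a),-np.sin(a)],[np.sin(a),np.cos(a)]])
    return [*(p+R@[x,y]),z]
E
python3 -c "
from m import *
go(S(0,.0835,.060),-4)"
```

```text
row [-0.04067  0.01367  0.08537] [ 0.00097 -0.00047  0.0015 ]
```

Call:
{"fn": "carry_out", "kwargs": {"rows": [[-0.0407,0.0137,0.06,0,0,0.0015],[-0.0407,0.0137,0.085,0,0,0.0015],[-0.0407,0.0137,0.085,0,0,0.0015],[-0.0407,0.0137,0.085,0,0,0.0015],[-0.0407,0.0137,0.085,0,0,0.0015]], "jaw": 1}}

```text
time: 7.6
tcp_pos: [0.5677, 0.0935, 0.0601]
tool_rot: [[0.074, 0.997, 0.002], [0.997, -0.074, 0.0], [0.0, 0.002, -1.0]]
ft_force: [0.6, -0.4, -0.2]
grip_width: -0.0003
grasp_force: 0.0
```

Call:
{"fn": "carry_out", "kwargs": {"rows": [[0,0,0,0,0,0],[0,0,0,0,0,0]]}}

```text
time: 7.8
tcp_pos: [0.5673, 0.0935, 0.0594]
tool_rot: [[0.074, 0.997, 0.002], [0.997, -0.074, 0.0], [0.0, 0.002, -1.0]]
ft_force: [0.0, -0.6, 0.2]
grip_width: 0.0002
grasp_force: 0.0
```

```bash
python3 -c "
from m import *
print(sense()['tcp_pos'],sense()['grip_width'])
go(S(0,.0835,.0385),-4)"
```

```text
[0.56732926 0.09348536 0.05939885] 0.00021518386099819231
row [5.900e-03 2.000e-05 2.613e-02] [ 5.20e-04 -8.00e-05 -1.31e-03]
```

Call:
{"fn": "carry_out", "kwargs": {"rows": [[0.006,0,0,0,0,-0.0013],[0.006,0,0,0,0,-0.0013],[0.006,0,0.013,0,0,-0.0013],[0.006,0,0.026,0,0,-0.0013],[0.006,0,0.026,0,0,-0.0013]]}}

```text
time: 8.3
tcp_pos: [0.5671, 0.0979, 0.0362]
tool_rot: [[0.07, 0.998, -0.001], [0.998, -0.07, -0.0], [-0.0, -0.001, -1.0]]
ft_force: [0.1, -0.3, -0.5]
grip_width: 0.0
grasp_force: 0.0
```

Call:
{"fn": "carry_out", "kwargs": {"rows": [[0,0,0,0,0,0],[0,0,0,0,0,0]]}}

```text
time: 8.5
tcp_pos: [0.5669, 0.0979, 0.037]
tool_rot: [[0.07, 0.998, -0.001], [0.998, -0.07, -0.0], [-0.0, -0.001, -1.0]]
ft_force: [-0.0, -0.3, 0.5]
grip_width: -0.0001
grasp_force: 0.0
```

Call:
{"fn": "carry_out", "kwargs": {"rows": [[-0.01,0,-0.002,0,0,0],[-0.03,0,-0.002,0,0,0],[-0.05,0,-0.002,0,0,0],[-0.07,0,-0.002,0,0,0],[-0.08,0,-0.002,0,0,0]]}}

```text
time: 9.0
tcp_pos: [0.5625, 0.032, 0.0391]
tool_rot: [[0.072, 0.997, -0.0], [0.997, -0.072, -0.0], [-0.0, -0.0, -1.0]]
ft_force: [-1.1, 1.0, -0.8]
grip_width: 0.0001
grasp_force: 0.6
```

Call:
{"fn": "carry_out", "kwargs": {"rows": [[0,0,0,0,0,0],[0,0,0,0,0,0]]}}

```text
time: 9.2
tcp_pos: [0.5629, 0.0339, 0.0392]
tool_rot: [[0.071, 0.998, 0.0], [0.998, -0.071, -0.0], [-0.0, 0.0, -1.0]]
ft_force: [-0.6, 0.2, -0.2]
grip_width: -0.0001
grasp_force: 0.0
```

```bash
python3 -c "
from m import *
print(sense()['tcp_pos'],sense()['ft_force'])
go(S(0,.0035,.0385),-4)"
```

```text
[0.56287461 0.03386806 0.03918013] [-0.59185156  0.17332098 -0.24797236]
row [-0.01936  0.00046  0.00085] [ 9.0e-05  2.0e-05 -2.9e-04]
```

Call:
{"fn": "carry_out", "kwargs": {"rows": [[-0.004,0,0,0,0,0],[-0.008,0,0,0,0,0],[-0.012,0,0,0,0,0],[-0.012,0,0,0,0,0]]}}

```text
time: 9.6
tcp_pos: [0.5621, 0.0248, 0.0391]
tool_rot: [[0.07, 0.998, 0.0], [0.998, -0.07, 0.0], [0.0, 0.0, -1.0]]
ft_force: [-0.7, -0.0, 0.6]
grip_width: -0.0002
grasp_force: 0.0
```

Call:
{"fn": "carry_out", "kwargs": {"rows": [[-0.003,0,0,0,0,0],[-0.003,0,0,0,0,0],[-0.003,0,0,0,0,0]]}}

```text
time: 9.9
tcp_pos: [0.5619, 0.022, 0.0391]
tool_rot: [[0.07, 0.998, 0.0], [0.998, -0.07, -0.0], [-0.0, 0.0, -1.0]]
ft_force: [0.6, 0.6, 0.2]
grip_width: 0.0003
grasp_force: 0.3
```

Call:
{"fn": "carry_out", "kwargs": {"rows": [[-0.003,0,0,0,0,0],[-0.003,0,0,0,0,0],[-0.003,0,0,0,0,0]]}}

```text
time: 10.2
tcp_pos: [0.5617, 0.0195, 0.0391]
tool_rot: [[0.07, 0.998, -0.0], [0.998, -0.07, -0.0], [-0.0, -0.0, -1.0]]
ft_force: [0.7, 0.2, 0.2]
grip_width: -0.0002
grasp_force: 0.0
```

Call:
{"fn": "carry_out", "kwargs": {"rows": [[-0.0015,0,0,0,0,0],[-0.0025,0,0,0,0,0],[-0.0025,0,0,0,0,0]]}}

```text
time: 10.5
tcp_pos: [0.5616, 0.0187, 0.0391]
tool_rot: [[0.071, 0.998, 0.0], [0.998, -0.071, 0.001], [0.001, 0.0, -1.0]]
ft_force: [0.0, 9.1, -0.5]
grip_width: -0.0
grasp_force: 4.6
```

```bash
python3 -c "
from m import *
s=cam('scene')
crop(s,260,190,375,270,6,'pics/s5.png')
"
```

```text
(no output)
```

View pics/s5.png

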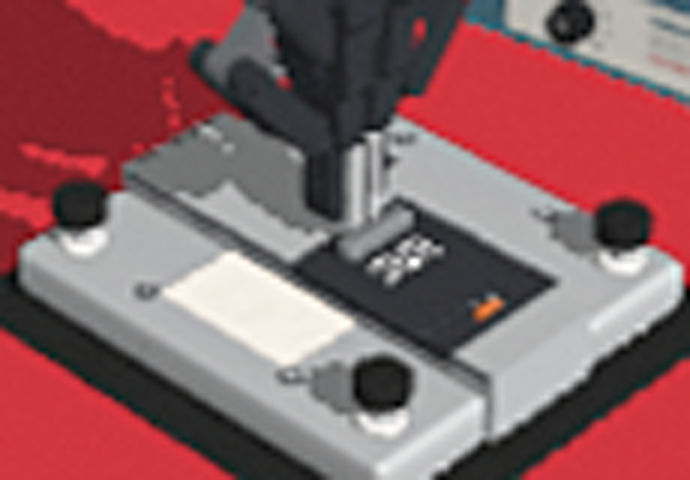

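Call:
{"fn": "carry_out", "kwargs": {"rows": [[-0.0012,0,0,0,0,0],[-0.0012,0,0,0,0,0],[-0.0012,0,0,0,0,0]]}}

```text
time: 10.85
tcp_pos: [0.5616, 0.0185, 0.0392]
tool_rot: [[0.071, 0.998, 0.0], [0.998, -0.071, 0.002], [0.002, 0.0, -1.0]]
ft_force: [0.9, 15.0, 1.0]
grip_width: -0.0
grasp_force: 7.5
```

Call:
{"fn": "carry_out", "kwargs": {"rows": [[-0.0012,0,0,0,0,0],[-0.0012,0,0,0,0,0],[-0.0012,0,0,0,0,0]]}}

```text
time: 11.15
tcp_pos: [0.5616, 0.0183, 0.0392]
tool_rot: [[0.071, 0.998, 0.001], [0.997, -0.071, 0.003], [0.003, 0.0, -1.0]]
ft_force: [2.0, 21.8, 0.5]
grip_width: -0.0001
grasp_force: 10.6
```

Call:
{"fn": "carry_out", "kwargs": {"rows": [[0.012,0,0,0,0,0],[0.012,0,-0.025,0,0,0],[0.012,0,-0.04,0,0,0],[-0.037,0,-0.04,0,0,0],[-0.037,0,-0.04,0,0,0]]}}

```text
time: 11.65
tcp_pos: [0.5596, -0.0164, 0.0718]
tool_rot: [[0.072, 0.997, 0.001], [0.997, -0.072, -0.001], [-0.001, 0.001, -1.0]]
ft_force: [0.3, -0.3, -0.9]
grip_width: -0.0003
grasp_force: 0.0
```

Call:
{"fn": "carry_out", "kwargs": {"rows": [[0,0,0,0,0,0],[0,0,0,0,0,0]]}}

```text
time: 11.85
tcp_pos: [0.5593, -0.0133, 0.0711]
tool_rot: [[0.07, 0.998, -0.0], [0.998, -0.07, 0.0], [0.0, -0.0, -1.0]]
ft_force: [-0.4, -0.0, -0.3]
grip_width: -0.0002
grasp_force: 0.0
```

```bash
python3 -c "
from m import *
print(sense()['tcp_pos'])
go(S(0,-.0315,.0392),-4)"
```

```text
[ 0.55934956 -0.013312    0.07107416]
row [-0.00398  0.00073  0.03984] [-4.0e-05 -2.0e-05 -1.7e-04]
```

Call:
{"fn": "carry_out", "kwargs": {"rows": [[-0.004,0.0007,0,0,0,0],[-0.004,0.0007,0.01,0,0,0],[-0.004,0.0007,0.025,0,0,0],[-0.004,0.0007,0.0395,0,0,0],[-0.004,0.0007,0.0395,0,0,0]]}}

```text
time: 12.35
tcp_pos: [0.5584, -0.0166, 0.0373]
tool_rot: [[0.07, 0.998, -0.004], [0.998, -0.07, 0.0], [0.0, -0.004, -1.0]]
ft_force: [0.3, -0.4, 0.3]
grip_width: -0.0003
grasp_force: 0.0
```

Call:
{"fn": "carry_out", "kwargs": {"rows": [[0.0025,0,0,0,0,0],[0.0025,0,0,0,0,0],[0.0025,0,0,0,0,0]]}}

```text
time: 12.65
tcp_pos: [0.5601, -0.0149, 0.0399]
tool_rot: [[0.07, 0.998, 0.001], [0.998, -0.07, -0.0], [-0.0, 0.001, -1.0]]
ft_force: [0.3, -0.4, -0.1]
grip_width: -0.0002
grasp_force: 0.0
```

Call:
{"fn": "carry_out", "kwargs": {"rows": [[0.0025,0,0,0,0,0],[0.0025,0,0,0,0,0],[0.0025,0,0,0,0,0]]}}

```text
time: 12.95
tcp_pos: [0.5601, -0.0129, 0.0397]
tool_rot: [[0.07, 0.998, 0.0], [0.998, -0.07, -0.0], [0.0, 0.0, -1.0]]
ft_force: [-0.4, 0.1, -0.8]
grip_width: 0.0001
grasp_force: 0.0
```

Call:
{"fn": "carry_out", "kwargs": {"rows": [[0.002,0,0,0,0,0],[0.002,0,0,0,0,0],[0.002,0,0,0,0,0]]}}

```text
time: 13.25
tcp_pos: [0.5601, -0.0113, 0.0395]
tool_rot: [[0.07, 0.998, -0.0], [0.998, -0.07, 0.0], [-0.0, -0.0, -1.0]]
ft_force: [-1.2, -0.4, 0.2]
grip_width: 0.0001
grasp_force: 0.0
```

Call:
{"fn": "carry_out", "kwargs": {"rows": [[0.0012,0,0,0,0,0],[0.0012,0,0,0,0,0],[0.0012,0,0,0,0,0]]}}

```text
time: 13.55
tcp_pos: [0.5602, -0.0104, 0.0395]
tool_rot: [[0.07, 0.998, 0.0], [0.998, -0.07, 0.0], [0.0, 0.0, -1.0]]
ft_force: [0.1, -0.4, -0.1]
grip_width: 0.0002
grasp_force: 0.1
```

Call:
{"fn": "carry_out", "kwargs": {"rows": [[0.0012,0,0,0,0,0],[0.0012,0,0,0,0,0],[0.0012,0,0,0,0,0]]}}

```text
time: 13.85
tcp_pos: [0.5602, -0.0094, 0.0395]
tool_rot: [[0.07, 0.998, -0.0], [0.998, -0.07, 0.0], [0.0, -0.0, -1.0]]
ft_force: [-0.3, -0.5, 0.2]
grip_width: 0.0002
grasp_force: 0.2
```

Call:
{"fn": "carry_out", "kwargs": {"rows": [[0.0012,0,0,0,0,0],[0.0012,0,0,0,0,0],[0.0012,0,0,0,0,0]]}}

```text
time: 14.15
tcp_pos: [0.5603, -0.0087, 0.0395]
tool_rot: [[0.07, 0.998, -0.0], [0.998, -0.07, -0.0], [-0.0, -0.0, -1.0]]
ft_force: [0.5, -3.6, 0.4]
grip_width: -0.0001
grasp_force: 1.8
```

Call:
{"fn": "carry_out", "kwargs": {"rows": [[0.0008,0,0,0,0,0],[0.0008,0,0,0,0,0],[0.0008,0,0,0,0,0]]}}

```text
time: 14.45
tcp_pos: [0.5603, -0.0084, 0.0395]
tool_rot: [[0.07, 0.998, -0.0], [0.998, -0.07, -0.001], [-0.001, 0.0, -1.0]]
ft_force: [-1.0, -7.5, -0.8]
grip_width: -0.0
grasp_force: 3.6
```

Call:
{"fn": "carry_out", "kwargs": {"rows": [[0.0008,0,0,0,0,0],[0.0008,0,0,0,0,0],[0.0008,0,0,0,0,0],[0.0008,0,0,0,0,0],[0.0008,0,0,0,0,0]]}}

```text
time: 14.95
tcp_pos: [0.5604, -0.0082, 0.0395]
tool_rot: [[0.07, 0.998, -0.0], [0.998, -0.07, -0.001], [-0.001, 0.0, -1.0]]
ft_force: [-0.6, -9.8, -0.1]
grip_width: -0.0001
grasp_force: 5.3
```

Call:
{"fn": "carry_out", "kwargs": {"rows": [[-0.004,0,0,0,0,0],[-0.008,0,0,0,0,0],[-0.008,0,-0.04,0,0,0],[-0.008,0,-0.1,0,0,0],[0.08,0,-0.15,0,0,0]]}}

```text
time: 15.45
tcp_pos: [0.5643, 0.0274, 0.1476]
tool_rot: [[0.074, 0.997, 0.004], [0.997, -0.074, -0.0], [-0.0, 0.004, -1.0]]
ft_force: [0.9, 1.1, 1.2]
grip_width: -0.0
grasp_force: 0.0
```

Call:
{"fn": "carry_out", "kwargs": {"rows": [[0.15,0,0,0,0,0],[0.15,0,0,0,0,0],[0.15,0,0,0,0,0],[0.15,0,0,0,0,0],[0.15,0,0,0,0,0]]}}

```text
time: 15.95
tcp_pos: [0.5712, 0.1494, 0.144]
tool_rot: [[0.069, 0.998, -0.0], [0.998, -0.069, -0.0], [-0.0, -0.0, -1.0]]
ft_force: [-0.2, -0.3, -0.1]
grip_width: -0.0
grasp_force: 0.0
```

```bash
python3 -c "
from m import *
s=cam('top')
crop(s,228,160,343,270,5,'pics/t6.png')
"
```

```text
(no output)
```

View pics/t6.png

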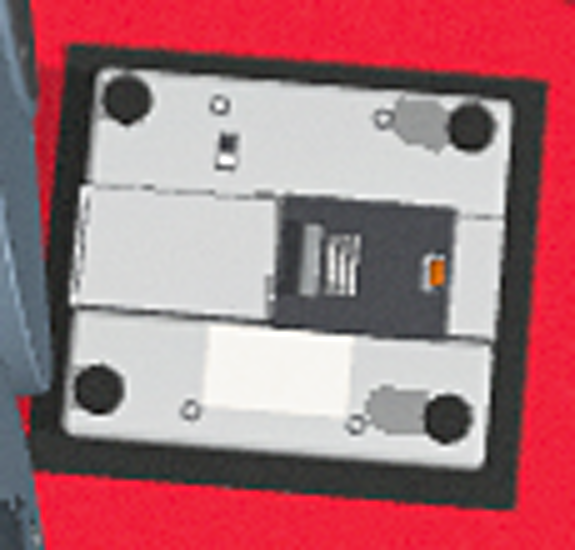

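The picture shows the cover shut, with the orange catch up in its window at crop pixel (437,272). The pull held at about 10 N.

```bash
python3 -c "
from plant import finish_job
print(finish_job())"
```

```text
the job is handed in; nothing more can be done
None
```

The blue cell lies in its bay with its plus end away from the coil spring, the cover is shut and latched, the catch held a tug of about 10 N, and the job was handed in at about 16 s (no verdict came back).

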